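Pack the sampling kit into the lined tray

ROBOT

A 7-joint arm with a two-finger parallel gripper is mounted at the origin on a cart in front of the work surface, level with it; the furniture and walls round the work are solid. World frame = base frame: x ahead of the robot, y to its left, z up, the work surface at z = 0. Lengths are in m, angles in rad, forces in N, time in s.
With the tool pointing down it reaches from about 0.425 to 0.925 m from the base axis. Payload 6.8 kg.
Tool frame: the origin (TCP) lies midway between the tips of the shut fingers; the grasp point (between the pads) lies 19 mm behind it; z points along the fingers, y is the line along which they close (so a half turn about z gives the same grasp; the last joint's range is limited). The gripper opens to 85 mm and grips with 20 to 120 N. Pads are 22 mm wide; open, the fingers measure 114 mm over their backs; the gripper's body (76 mm by 85 mm) begins 54 mm behind the grasp point. The pads swing forward as they close: fully open they stand 13 mm farther back than shut.
Start: joints at [-1.272, 0.477, 0.022, 1.555, -0.011, 1.109, -0.083], TCP at [0.267, 0.62, 0.231] pointing down, gripper open.
Joint ranges: [-2.96, 2.96], [-0.34, 2.1], [-1.41, 1.46], [0.24, 2.44], [-1.37, 4.51], [0.17, 1.92], [-2.96, 2.96]. Speed limits (rad/s): [2.39, 2.39, 3.14, 3.14, 3.14, 3.14, 3.14].

INTERFACE

Orientations are given as a unit quaternion [w, x, y, z].
In Python, from station import bot gives the robot as it stands.
- The arm moves only by the tool jog_arm, never from a script. Its argument "rows" is a list of rows, each an object of numbers: "fingers": the finger opening in mm, from 0 to 85.4; "x", "y", "z": the shift along the tool's x, y, z in mm; "ax", "ay", "az": the turn, a rotation vector about the tool's x, y, z in degrees. A call has exactly 8 rows; each row shifts and turns the commanded pose from where the row before left it, along the tool's axes as they then stand; what a row does not reach is not made up. A row lasts 1/10 s, in which the tool goes at most 50 mm and 8.59 degrees, less where a joint would pass 70% of its speed; a pose out of reach is approached as far as the arm can. A call with a gripper value outside its range is refused whole. The fingers move at their own pace and stop on an object; "force" is the grip in N (left out, the last holds). Time passes only in rows, so rows that do not move let the fingers close, or fill a call up. It gives the time, the measured TCP pose, the force, the opening and the grip force at its end, in the units of the state.
- bot.get_obs(): the state, without advancing time (a new reading comes with each control period).
- bot.read_camera(name): name is "scene" or "top"; returns a dict with "pixels" (400x640x3 uint8, red, green, blue), "vertical_fov" (degrees; the focal length in pixels is half the picture's height over the tangent of half this angle, whatever the lens; pixels are square), "cx", "cy" (the principal point, pixels), "dist_coeffs" ([k1, k2, p1, p2, k3] as OpenCV has them; the pictures are not rectified), "world_from_camera" (4x4, takes a point from camera to world coordinates). Camera axes: x right, y down, z forward; pixel columns grow to the right and rows downward; lengths in m; the calibration is good to about 2 mm. A picture is of the moment at which its call begins. There is no depth.
- bot.hand_in(): hands the job in; it is judged then, once.
The state is a dict: "t": time; "q": joint angles; "joint_vel": joint speeds; "joint_torque": joint torques, N m; "eef_pos": TCP position; "tool_rot": TCP orientation; "contact_force": force on the tool from outside, world axes, zero at the start; "torque": the same for the moment, N m; "gripper_width": opening from 0.0 (shut) to 1.0 (fully open); "grasp_force": force on a finger pad.
Only numpy, scipy, OpenCV 4.12 (cv2) and the standard library are available. Lean on these libraries where they do the work, as an engineer would, in place of code of your own. Each camera call takes 0.05 s, during which the arm holds its last target. There are 200 camera calls.

TASK

Pack the sampling kit into the tray: the red-capped tube lying in the middle of the red liner along its long side, the grey-capped glass vial upright in the middle of the yellow liner, the small blue box right way up in the middle of the blue liner and the small roll of white tape flat in the middle of the green liner. Leave the look-alikes, the blue-capped tube and the white-capped bottle, where they are.

Things in the scene. Friction and masses are not known exactly. Their poses are not given: they have to be found in the camera images.
- red_tube_mid (a point): centre of the loose clear plastic conical tube with a RED screw cap, lying on its side; 114 mm long along its y (cap at -y, taper tip at +y), body 28 mm wide, cap 34 mm wide and 17 mm long; 34 mm high, centre 17 mm above what it lies on; about 40 g. Grip it across its length near the centre.
- vial_mid (a point): centre, half-way up, of the loose small glass vial with a wide GREY cap, standing upright; round, 46 mm across and 91 mm high (cap: the top 24 mm, 40 mm across); z is up; about 70 g.
- blue_box_mid (a point): centre of the small closed BLUE plastic box, 42 (x) x 56 (y) x 31 (z) mm, a loose solid thing; the body is 40 x 54 mm up to 24 mm, the lid 42 x 56 mm above; z is up; about 50 g.
- tape_mid (a point): centre of the small loose roll of WHITE tape lying flat, outer diameter about 52 mm (x), 56 mm along y where the tape's end sticks out; 19 mm high, z is up; about 40 g.
- red_mid (a point): centre of the top face of the RED liner, a flat red pad 86 x 126 x 2 mm (long side along its y, z up) fixed in the low packing tray, its top 6 mm above the worktop. The tray: 230 x 300 mm, fixed, white floor, grey rim 6 mm thick and 18 mm high, so 12 mm above the liners. Which liner lies at which of its four places changes.
- yellow_mid (a point): centre of the top face of the YELLOW liner, a flat yellow pad 86 x 126 x 2 mm (long side along its y, z up) fixed in the low packing tray, its top 6 mm above the worktop. The four liners lie two by two, long sides parallel, centres 95 mm apart along their x and 135 mm along their y, nothing standing between them.
- blue_mid (a point): centre of the top face of the BLUE liner, a flat blue pad 86 x 126 x 2 mm (long side along its y, z up) fixed in the low packing tray, its top 6 mm above the worktop. A liner's centre is 61 mm from the inside of the nearer long rim (along x) and 76 mm from that of the nearer short rim (along y).
- green_mid (a point): centre of the top face of the GREEN liner, a flat green pad 86 x 126 x 2 mm (long side along its y, z up) fixed in the low packing tray, its top 6 mm above the worktop. It lies level like the others.
- blue_tube_mid (a point): centre of the look-alike tube with a BLUE screw cap, same size and shape as the red-capped one, lying on its side, loose; it does not belong in the tray and stays where it is.
- bottle_mid (a point): centre, half-way up, of the look-alike glass bottle with a WHITE cap, standing upright, loose, 70 mm across and 142 mm high; it does not belong in the tray and stays where it is.
Things that resemble listed ones, but are neither listed nor needed, are in the scene too. What is shaped like the part that bears vial_mid but purple or turquoise is not meant.

How it is judged:
At the end, for the whole second after the job is handed in: Tube, vial, box and tape at rest on the red, yellow, blue and green liner: centres within 15 mm of its centre, within 6 mm of resting height; tube within 0.26 rad of its long side; the others within 0.15 rad of upright. Blue-capped tube and white-capped bottle within 15 mm of their start (horizontal distance between red_tube_mid and red_mid below 0.015 m and z of red_tube_mid in the frame of red_mid below 0.023 m and linear speed of each of red_tube, vial, blue_box, tape below 0.02 m/s and angle between the y axis of red_tube_mid and the y axis of red_mid, either way round below 0.26 rad and horizontal distance between vial_mid and yellow_mid below 0.015 m and z of vial_mid in the frame of yellow_mid below 0.0515 m and angle between each of vial_mid, blue_box_mid, tape_mid's own z axis and vertical below 0.15 rad and horizontal distance between blue_box_mid and blue_mid below 0.015 m and z of blue_box_mid in the frame of blue_mid below 0.0215 m and horizontal distance between tape_mid and green_mid below 0.015 m and z of tape_mid in the frame of green_mid below 0.0155 m and distance of each of blue_tube_mid, bottle_mid from where it was at the start of the episode below 0.015 m); the robot touches nothing.
It fails at once if the blue-capped tube is pushed or carried more than 30 mm from its place (distance of blue_tube_mid from where it was at the start of the episode above 0.03 m).
It fails at once if the white-capped bottle is pushed or carried more than 30 mm from its place (distance of bottle_mid from where it was at the start of the episode above 0.03 m).
It also fails if it takes over 106 s, if anything falls off the work surface, if the arm or the gripper's body presses on something with over 40 N, if the wrist force passes 120 N, or if a joint passes its speed limit or range.

## Working session

There is one attempt and no reset: what is moved stays moved. The work goes in short steps, Python scripts to look and compute and a tool call to move; the robot and the scene stay as the last step left them, time stands still between calls to the robot, and variables do not carry over. Pictures are saved under pics/ and viewed, at most 14 in all, crops included, and the job is handed in when it is done.

Besides the shell and the picture viewer there is one more tool, called after ">>>" as name(argument=value, ...), one argument or row to a line, values as JSON. jog_arm: Moves the arm, as the interface text tells. Its arguments: {"type":"object","properties":{"rows":{"type":"array","items":{"type":"object","properties":{"fingers":{"type":"number"},"x":{"type":"number"},"y":{"type":"number"},"z":{"type":"number"},"ax":{"type":"number"},"ay":{"type":"number"},"az":{"type":"number"}}}},"force":{"type":"number"}},"required":["rows"]}

```bash
mkdir -p pics; cat > h.py <<'E'
import numpy as np,cv2
from station import bot
def snap(n,f):
    c=bot.read_camera(n); np.save(f'pics/{f}.npy',c['pixels'])
    cv2.imwrite(f'pics/{f}.png',c['pixels'][:,:,::-1]); return c
def cam(c):
    f=200/np.tan(np.radians(c['vertical_fov'])/2)
    return np.array([[f,0,c['cx']],[0,f,c['cy']],[0,0,1]]),np.array(c['dist_coeffs']),np.array(c['world_from_camera'])
def pt(c,u,v,z):
    K,d,T=cam(c); p=cv2.undistortPoints(np.array([[[u,v]]],float),K,d)[0,0]
    r=T[:3,:3]@[p[0],p[1],1]; o=T[:3,3]; return o+r*(z-o[2])/r[2]
E
python3 - <<'E'
from h import *
for n in('scene','top'):
    c=snap(n,n+'0'); print(n,c['vertical_fov'],np.round(c['world_from_camera'],3).tolist())
    import pickle; pickle.dump(c,open(f'pics/{n}.pkl','wb'))
print(bot.get_obs())
E
```

```text
scene 42.37266851151344 [[0.8, -0.25, 0.546, -0.27], [-0.6, -0.316, 0.735, -1.0], [-0.011, -0.915, -0.402, 0.625], [0.0, 0.0, 0.0, 1.0]]
top 46.721531317548276 [[-0.041, -0.975, 0.22, 0.233], [-0.999, 0.04, -0.013, 0.029], [0.004, -0.221, -0.975, 1.286], [0.0, 0.0, 0.0, 1.0]]
{'t': 0.1, 'q': array([-1.27209188,  0.47776893,  0.02235364,  1.55632627, -0.01151544,
        1.10928974, -0.08308916]), 'joint_vel': array([ 0.00110903, -0.00152503, -0.00161637, -0.0016958 ,  0.00058865,
       -0.00086602,  0.00151808]), 'joint_torque': array([ 4.72494125e-03, -5.97758102e+01,  1.61397625e+00, -2.81952918e+01,
        1.29076393e-02,  5.03172589e-03, -8.23435357e-06]), 'eef_pos': array([0.26688686, 0.61943011, 0.23039972]), 'tool_rot': array([-1.12073233e-04,  2.01995413e-01,  9.79386114e-01, -8.24456865e-04]), 'contact_force': array([-0.26284844,  0.42591329, -0.45637858]), 'torque': array([0.03373868, 0.00172257, 0.0097573 ]), 'grasp_force': 0.0, 'gripper_width': 0.9988546053588093}
```

View pics/scene0.png

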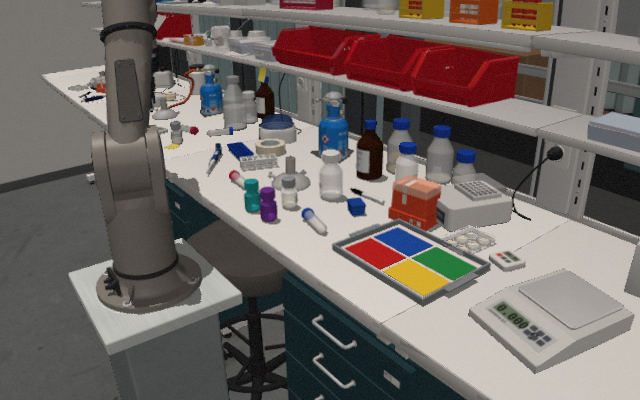

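View pics/top0.png

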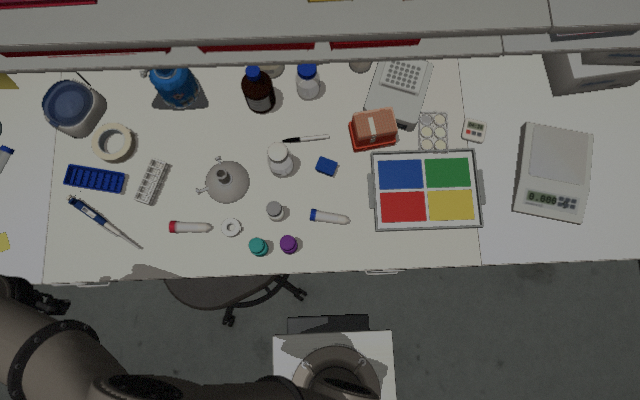

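The scene picture shows the tray's red, blue, yellow and green liners at right, and turquoise and purple vial decoys near (250,195) and (268,205).

Candidates in the top picture:
- **Tube:** red-capped (190,227), against blue-capped (330,216).
- **Vial:** grey cap (275,211), against turquoise (259,246), purple (289,243) and white bottle (279,158).
- **Tape:** small white roll (232,227), against the big beige roll (112,142).
- **Box:** blue box (327,165), against the blue rack (95,179).

I choose red-capped, grey, small white and the solid box, and check them in one crop.

```bash
python3 - <<'E'
import cv2
i=cv2.imread('pics/top0.png')
a=cv2.resize(i[140:265,160:360],None,fx=4,fy=4,interpolation=cv2.INTER_CUBIC);cv2.imwrite('pics/crA.png',a)
a=cv2.resize(i[140:240,360:490],None,fx=5,fy=5,interpolation=cv2.INTER_CUBIC);cv2.imwrite('pics/crB.png',a)
E
```

```text
(no output)
```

View pics/crA.png

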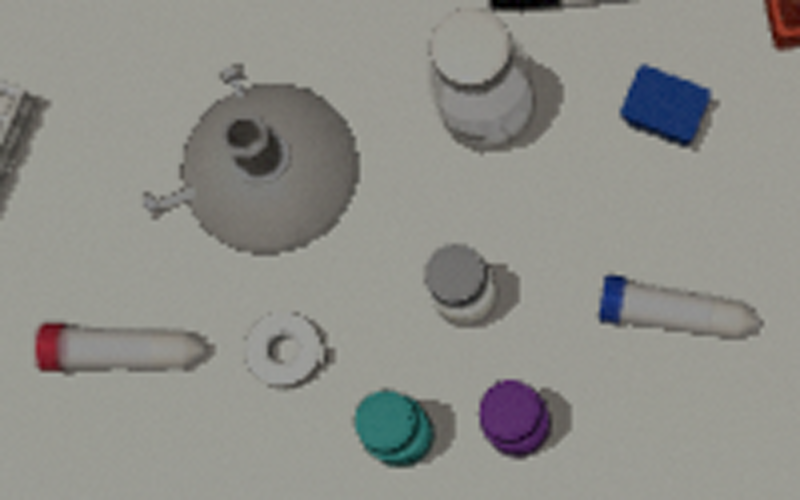

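View pics/crB.png

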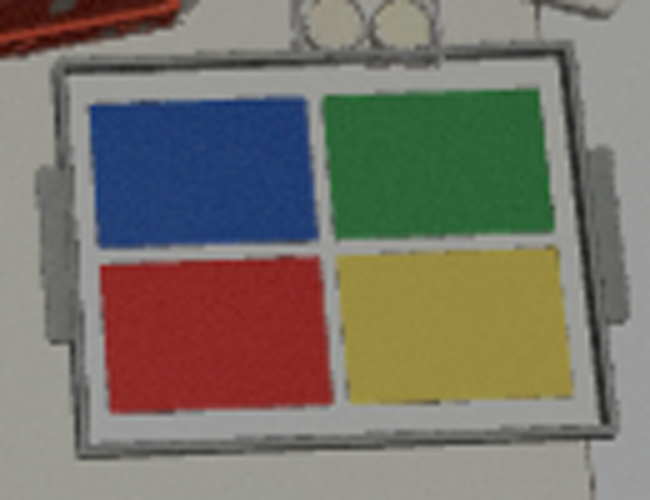

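Crop A shows the chosen things clearly: red tube (38..212,348), tape (284,349), vial cap (456,276) and box (667,105). Crop B shows the liners: blue top left, green top right, red bottom left, yellow bottom right.

```bash
cat > m.py <<'E'
from h import *
import pickle
c=pickle.load(open('pics/top.pkl','rb'))
A=lambda u,v,z:pt(c,(u+.5)/4-.5+160,(v+.5)/4-.5+140,z)
B=lambda u,v,z:pt(c,(u+.5)/5-.5+360,(v+.5)/5-.5+140,z)
mm=lambda p:np.round(np.array(p)*1000)[:2]
if __name__=='__main__':
    for n,q in dict(blue=[(91,104),(305,98),(317,240),(99,247)],green=[(324,96),(539,89),(554,232),(335,238)],red=[(100,266),(319,257),(332,403),(109,412)],yellow=[(337,256),(557,248),(573,396),(350,404)]).items():
        P=np.array([B(*p,.006) for p in q]);e=P[1]-P[0]+P[2]-P[3];s=P[3]-P[0]+P[2]-P[1]
        print(n,mm(P.mean(0)),np.linalg.norm(e)/2,np.linalg.norm(s)/2,np.degrees(np.arctan2(e[0],-e[1])))
    for n,u in dict(tcap=(37,348,.017),ttip=(213,350,.015),vialL=(425,276,.091),vialR=(488,276,.091),vial=(456,275,.091),vbot=(470,325,0),tape=(284,349,.019),tapeL=(245,349,.019),tapeR=(323,349,.019),tapetab=(333,354,.01),b1=(647,66,.031),b2=(711,95,.031),b3=(623,112,.028),b4=(692,145,.02),btc=(600,300,.017),btt=(762,323,.017),bottle=(470,48,.142),teal=(388,420,.091),purple=(514,409,.091),flask=(245,140,.12),funL=(180,165,0.0),funB=(268,253,0),funR=(358,170,0)).items(): print(n,mm(A(*u)))
E
python3 m.py
```

```text
blue [ 576. -214.] 0.12402901571016413 0.08466680900843353 -0.5394574903185676
green [ 575. -349.] 0.12470841146789552 0.08479739337277784 -0.5493396066270364
red [ 481. -213.] 0.12500176713882197 0.08404944117473305 0.05149216570479193
yellow [ 480. -349.] 0.12536036414484583 0.08533181557684626 -0.2122839440882262
tcap [448. 439.]
ttip [442. 318.]
vialL [473. 163.]
vialR [471. 121.]
vial [473. 142.]
vbot [455. 142.]
tape [440. 268.]
tapeL [441. 295.]
tapeR [439. 242.]
tapetab [437. 236.]
b1 [630.  10.]
b2 [607. -34.]
b3 [598.  28.]
b4 [574. -20.]
btc [466.  49.]
btt [445. -62.]
bottle [612. 126.]
teal [379. 188.]
purple [383. 106.]
flask [562. 275.]
funL [580. 347.]
funB [513. 284.]
funR [571. 219.]
```

>>> jog_arm(
  force=40,
  rows=[
    {"az":8.5,"fingers":85},
    {"az":8.5},
    {"az":8.5},
    {"az":8.5},
    {"az":8.5},
    {"az":8.5},
    {"az":8.5},
    {"az":8.5},
  ],
)

```text
invalid input
```

```bash
python3 - <<'E'
from m import *
from scipy.optimize import minimize
i=c['pixels'].astype(int)[150:182,310:345]
m=((i[:,:,2]>1.6*i[:,:,0])&(i[:,:,2]-i[:,:,0]>30)).astype(np.uint8)
S=8
M=cv2.resize(m*255,None,fx=S,fy=S,interpolation=cv2.INTER_CUBIC)>127
K,d,T=cam(c);Ti=np.linalg.inv(T)
def hull(p):
    x,y,t=p[0]/1e3,p[1]/1e3,p[2]; P=[]
    for a,b,z0,z1 in((.02,.027,0,.024),(.021,.028,.024,.031)):
        for s in(-1,1):
            for r in(-1,1):
                for z in(z0,z1): P.append([x+s*a*np.cos(t)-r*b*np.sin(t),y+s*a*np.sin(t)+r*b*np.cos(t),z])
    uv=cv2.projectPoints(np.array(P),cv2.Rodrigues(Ti[:3,:3])[0],Ti[:3,3],K,d)[0][:,0]
    uv=((uv-[310,150]+.5)*S)
    h=np.zeros(M.shape,np.uint8); cv2.fillConvexPoly(h,cv2.convexHull(np.round(uv).astype(np.int32)),1);return h>0
cost=lambda p:(hull(p)^M).sum()/M.sum()
for t in(-.4,-.55):
    r=minimize(cost,[600,-4,t],method='Nelder-Mead',options=dict(initial_simplex=[[600,-4,t],[610,-4,t],[600,6,t],[600,-4,t-.2]]));print(r.x,np.degrees(r.x[2]),r.fun)
o=bot.get_obs();print(o['t'],o['eef_pos'],o['tool_rot'])
E
```

```text
[ 6.05838665e+02 -2.86180234e+00 -4.44576796e-01] -25.472374087400745 0.20708643898097676
[ 6.06015281e+02 -1.81585212e+00 -3.60427866e-01] -20.650995529510794 0.20608521526309934
0.1 [0.26688686 0.61943011 0.23039972] [-1.12073233e-04  2.01995413e-01  9.79386114e-01 -8.24456865e-04]
```

>>> jog_arm(
  force=40,
  rows=[
    {"x":0,"y":0,"z":0,"ax":0,"ay":0,"az":8.5,"fingers":85},
    {"x":0,"y":0,"z":0,"ax":0,"ay":0,"az":8.5,"fingers":85},
    {"x":0,"y":0,"z":0,"ax":0,"ay":0,"az":8.5,"fingers":85},
    {"x":0,"y":0,"z":0,"ax":0,"ay":0,"az":8.5,"fingers":85},
    {"x":0,"y":0,"z":0,"ax":0,"ay":0,"az":8.5,"fingers":85},
    {"x":0,"y":0,"z":0,"ax":0,"ay":0,"az":8.5,"fingers":85},
    {"x":0,"y":0,"z":0,"ax":0,"ay":0,"az":8.5,"fingers":85},
    {"x":0,"y":0,"z":0,"ax":0,"ay":0,"az":8.5,"fingers":85},
  ],
)

```text
t: 0.9
eef_pos: [0.2669, 0.6196, 0.2308]
tool_rot: [0.0, 0.717, 0.697, -0.0]
contact_force: [-1.0, -0.7, -0.5]
gripper_width: 0.995
grasp_force: 0.0
```

>>> jog_arm(
  rows=[
    {"az":-1.5,"fingers":85},
    {"x":-40,"y":30,"z":10},
    {"x":-40,"y":30,"z":10},
    {"x":-40,"y":30,"z":10},
    {"x":-40,"y":30,"z":10},
    {"x":-40,"y":30,"z":20},
    {"x":-40,"y":28,"z":20},
    {"x":0},
  ],
)

```text
invalid input
```

>>> jog_arm(
  rows=[
    {"x":0,"y":0,"z":0,"ax":0,"ay":0,"az":-1.5,"fingers":85},
    {"x":-40,"y":30,"z":10,"ax":0,"ay":0,"az":0,"fingers":85},
    {"x":-40,"y":30,"z":10,"ax":0,"ay":0,"az":0,"fingers":85},
    {"x":-40,"y":30,"z":10,"ax":0,"ay":0,"az":0,"fingers":85},
    {"x":-40,"y":30,"z":10,"ax":0,"ay":0,"az":0,"fingers":85},
    {"x":-40,"y":30,"z":20,"ax":0,"ay":0,"az":0,"fingers":85},
    {"x":-40,"y":28,"z":20,"ax":0,"ay":0,"az":0,"fingers":85},
    {"x":0,"y":0,"z":0,"ax":0,"ay":0,"az":0,"fingers":85},
  ],
)

```text
t: 1.7
eef_pos: [0.4436, 0.3797, 0.1523]
tool_rot: [0.002, 0.708, 0.706, -0.003]
contact_force: [-0.3, -0.3, 0.8]
gripper_width: 0.997
grasp_force: 0.0
```

```bash
python3 - <<'E'
from h import *
c=snap('scene','s1'); i=cv2.imread('pics/s1.png')
cv2.imwrite('pics/s1c.png',cv2.resize(i[110:260,170:370],None,fx=4,fy=4,interpolation=cv2.INTER_CUBIC))
E
```

```text
(no output)
```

View pics/s1c.png

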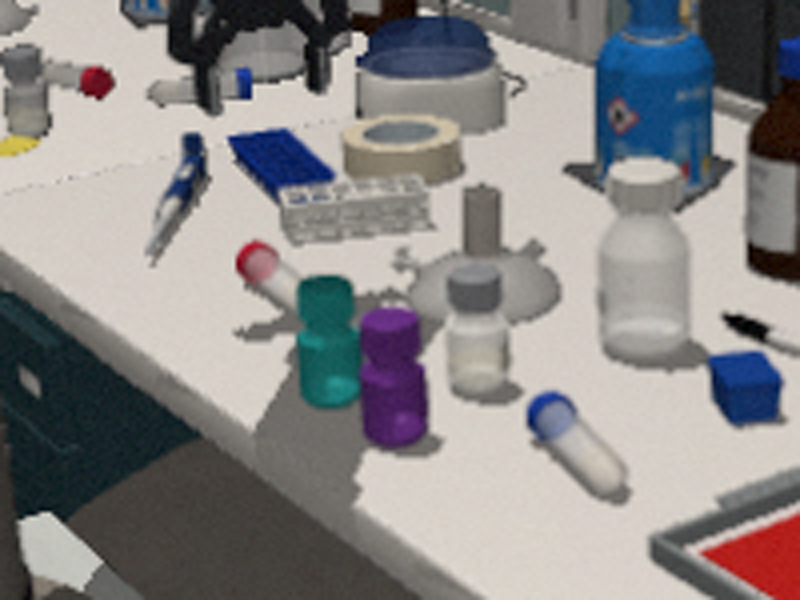

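The crop shows the gripper over the table at (255,50), the red tube's cap at (257,262), and vial, decoys and bottle where measured. Another vial far left (25,90) is out of reach. Now descend.

>>> jog_arm(
  rows=[
    {"x":0,"y":1,"z":40,"ax":0,"ay":0,"az":0,"fingers":85},
    {"x":0,"y":0,"z":40,"ax":0,"ay":0,"az":0,"fingers":85},
    {"x":0,"y":0,"z":40,"ax":0,"ay":0,"az":0,"fingers":85},
    {"x":0,"y":0,"z":18,"ax":0,"ay":0,"az":0,"fingers":85},
    {"x":0,"y":0,"z":10,"ax":0,"ay":0,"az":0,"fingers":85},
    {"x":0,"y":0,"z":0,"ax":0,"ay":0,"az":0,"fingers":85},
    {"x":0,"y":0,"z":0,"ax":0,"ay":0,"az":0,"fingers":20},
    {"x":0,"y":0,"z":0,"ax":0,"ay":0,"az":0,"fingers":20},
  ],
)

```text
t: 2.55
eef_pos: [0.4417, 0.3896, 0.008]
tool_rot: [-0.0, 0.706, 0.709, 0.001]
contact_force: [-0.5, 0.3, 0.2]
gripper_width: 0.689
grasp_force: 0.0
```

>>> jog_arm(
  rows=[
    {"x":0,"y":0,"z":0,"ax":0,"ay":0,"az":0,"fingers":10},
    {"x":0,"y":0,"z":0,"ax":0,"ay":0,"az":0,"fingers":10},
    {"x":0,"y":0,"z":0,"ax":0,"ay":0,"az":0,"fingers":10},
    {"x":0,"y":0,"z":0,"ax":0,"ay":0,"az":0,"fingers":10},
    {"x":0,"y":0,"z":0,"ax":0,"ay":0,"az":0,"fingers":10},
    {"x":0,"y":0,"z":0,"ax":0,"ay":0,"az":0,"fingers":10},
    {"x":0,"y":0,"z":0,"ax":0,"ay":0,"az":0,"fingers":10},
    {"x":0,"y":0,"z":0,"ax":0,"ay":0,"az":0,"fingers":10},
  ],
)

```text
t: 3.35
eef_pos: [0.4414, 0.3891, 0.0077]
tool_rot: [-0.0, 0.706, 0.708, 0.001]
contact_force: [-1.0, -0.7, 6.4]
gripper_width: 0.309
grasp_force: 39.4
```

>>> jog_arm(
  rows=[
    {"x":0,"y":0,"z":-20,"ax":0,"ay":0,"az":0,"fingers":10},
    {"x":0,"y":0,"z":-30,"ax":0,"ay":0,"az":0,"fingers":10},
    {"x":0,"y":0,"z":-40,"ax":0,"ay":0,"az":0,"fingers":10},
    {"x":0,"y":0,"z":-40,"ax":0,"ay":0,"az":0,"fingers":10},
    {"x":0,"y":0,"z":-40,"ax":0,"ay":0,"az":0,"fingers":10},
    {"x":0,"y":0,"z":-10,"ax":0,"ay":0,"az":0,"fingers":10},
    {"x":0,"y":0,"z":0,"ax":0,"ay":0,"az":0,"fingers":10},
    {"x":0,"y":0,"z":0,"ax":0,"ay":0,"az":0,"fingers":10},
  ],
)

```text
t: 4.15
eef_pos: [0.4402, 0.3881, 0.1855]
tool_rot: [-0.0, 0.706, 0.708, -0.001]
contact_force: [-0.1, 0.4, -0.6]
gripper_width: 0.306
grasp_force: 39.8
```

>>> jog_arm(
  rows=[
    {"x":-25,"y":5,"z":0,"ax":0,"ay":0,"az":0,"fingers":10},
    {"x":-40,"y":5,"z":0,"ax":0,"ay":0,"az":0,"fingers":10},
    {"x":-40,"y":5,"z":0,"ax":0,"ay":0,"az":0,"fingers":10},
    {"x":-40,"y":5,"z":0,"ax":0,"ay":0,"az":0,"fingers":10},
    {"x":-40,"y":5,"z":0,"ax":0,"ay":0,"az":0,"fingers":10},
    {"x":-40,"y":5,"z":0,"ax":0,"ay":0,"az":0,"fingers":10},
    {"x":-40,"y":5,"z":0,"ax":0,"ay":0,"az":0,"fingers":10},
    {"x":-40,"y":5,"z":0,"ax":0,"ay":0,"az":0,"fingers":10},
  ],
)

```text
t: 4.95
eef_pos: [0.4806, 0.0818, 0.1847]
tool_rot: [-0.001, 0.706, 0.708, -0.002]
contact_force: [0.7, 0.4, -1.0]
gripper_width: 0.309
grasp_force: 39.8
```

>>> jog_arm(
  rows=[
    {"x":-40,"y":0,"z":0,"ax":0,"ay":0,"az":0,"fingers":10},
    {"x":-40,"y":0,"z":0,"ax":0,"ay":0,"az":0,"fingers":10},
    {"x":-40,"y":0,"z":0,"ax":0,"ay":0,"az":0,"fingers":10},
    {"x":-40,"y":0,"z":0,"ax":0,"ay":0,"az":0,"fingers":10},
    {"x":-40,"y":0,"z":0,"ax":0,"ay":0,"az":0,"fingers":10},
    {"x":-40,"y":0,"z":0,"ax":0,"ay":0,"az":0,"fingers":10},
    {"x":-25,"y":0,"z":0,"ax":0,"ay":0,"az":0,"fingers":10},
    {"x":0,"y":0,"z":0,"ax":0,"ay":0,"az":0,"fingers":10},
  ],
)

```text
t: 5.75
eef_pos: [0.4809, -0.1853, 0.185]
tool_rot: [-0.0, 0.708, 0.706, -0.002]
contact_force: [-0.8, 0.7, -0.8]
gripper_width: 0.311
grasp_force: 39.8
```

>>> jog_arm(
  rows=[
    {"x":-10,"y":0,"z":20,"ax":0,"ay":0,"az":0,"fingers":10},
    {"x":-7,"y":0,"z":30,"ax":0,"ay":0,"az":0,"fingers":10},
    {"x":0,"y":0,"z":30,"ax":0,"ay":0,"az":0,"fingers":10},
    {"x":0,"y":0,"z":30,"ax":0,"ay":0,"az":0,"fingers":10},
    {"x":0,"y":0,"z":20,"ax":0,"ay":0,"az":0,"fingers":10},
    {"x":0,"y":0,"z":10,"ax":0,"ay":0,"az":0,"fingers":10},
    {"x":0,"y":0,"z":0,"ax":0,"ay":0,"az":0,"fingers":10},
    {"x":0,"y":0,"z":0,"ax":0,"ay":0,"az":0,"fingers":10},
  ],
)

```text
t: 6.55
eef_pos: [0.4829, -0.198, 0.0467]
tool_rot: [-0.0, 0.706, 0.708, -0.0]
contact_force: [-0.2, -0.9, -0.3]
gripper_width: 0.311
grasp_force: 39.8
```

```bash
python3 - <<'E'
from h import *
c=snap('scene','s2'); i=cv2.imread('pics/s2.png')
cv2.imwrite('pics/s2c.png',cv2.resize(i[180:310,320:500],None,fx=4,fy=4,interpolation=cv2.INTER_CUBIC))
E
```

```text
(no output)
```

View pics/s2c.png

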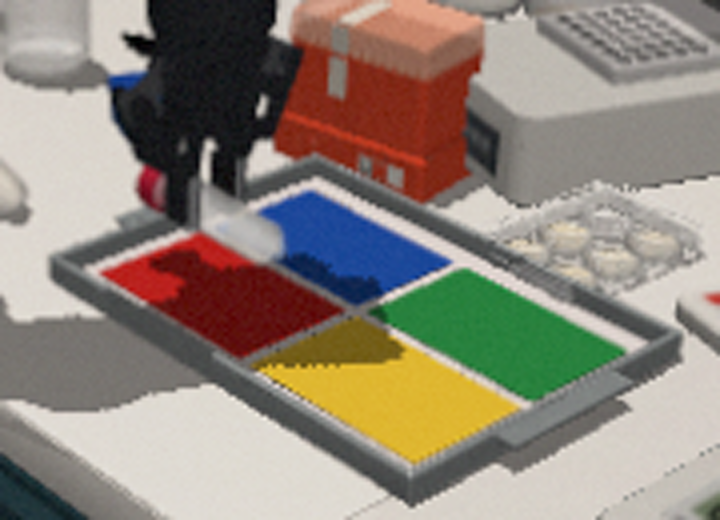

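The crop shows the tube held level over the red liner, with the cap end at (140,187) and the tip near (287,243).

```bash
python3 - <<'E'
from h import *
c=bot.read_camera('scene')
for u,v in((142,186),(286,243)): print(pt(c,(u+.5)/4-.5+320,(v+.5)/4-.5+180,.056))
print(bot.get_obs()['eef_pos'])
E
```

```text
[ 0.47309958 -0.1545403   0.056     ]
[ 0.49073463 -0.26147168  0.056     ]
[ 0.48359011 -0.19837975  0.04742556]
```

>>> jog_arm(
  rows=[
    {"x":-5,"y":-2,"z":10,"ax":0,"ay":0,"az":0,"fingers":10},
    {"x":0,"y":0,"z":10,"ax":0,"ay":0,"az":0,"fingers":10},
    {"x":0,"y":0,"z":8,"ax":0,"ay":0,"az":0,"fingers":10},
    {"x":0,"y":0,"z":4,"ax":0,"ay":0,"az":0,"fingers":10},
    {"x":0,"y":0,"z":0,"ax":0,"ay":0,"az":0,"fingers":10},
    {"x":0,"y":0,"z":0,"ax":0,"ay":0,"az":0,"fingers":10},
    {"x":0,"y":0,"z":0,"ax":0,"ay":0,"az":0,"fingers":10},
    {"x":0,"y":0,"z":0,"ax":0,"ay":0,"az":0,"fingers":10},
  ],
)

```text
t: 7.45
eef_pos: [0.4809, -0.2032, 0.0145]
tool_rot: [0.0, 0.706, 0.708, 0.0]
contact_force: [0.4, 0.9, -0.8]
gripper_width: 0.307
grasp_force: 39.8
```

Release and rise.

>>> jog_arm(
  rows=[
    {"x":0,"y":0,"z":1,"ax":0,"ay":0,"az":0,"fingers":34},
    {"x":0,"y":0,"z":0,"ax":0,"ay":0,"az":0,"fingers":50},
    {"x":0,"y":0,"z":0,"ax":0,"ay":0,"az":0,"fingers":60},
    {"x":0,"y":0,"z":0,"ax":0,"ay":0,"az":0,"fingers":60},
    {"x":0,"y":0,"z":-20,"ax":0,"ay":0,"az":0,"fingers":60},
    {"x":0,"y":0,"z":-40,"ax":0,"ay":0,"az":0,"fingers":60},
    {"x":0,"y":0,"z":-40,"ax":0,"ay":0,"az":0,"fingers":60},
    {"x":0,"y":0,"z":-40,"ax":0,"ay":0,"az":0,"fingers":60},
  ],
)

```text
t: 8.25
eef_pos: [0.4804, -0.2033, 0.1549]
tool_rot: [-0.0, 0.706, 0.708, -0.0]
contact_force: [1.7, 0.8, -0.0]
gripper_width: 0.703
grasp_force: 0.0
```

>>> jog_arm(
  rows=[
    {"x":40,"y":-3,"z":-20,"ax":0,"ay":0,"az":0,"fingers":85},
    {"x":40,"y":-3,"z":0,"ax":0,"ay":0,"az":0,"fingers":85},
    {"x":40,"y":-3,"z":0,"ax":0,"ay":0,"az":0,"fingers":85},
    {"x":40,"y":-3,"z":0,"ax":0,"ay":0,"az":0,"fingers":85},
    {"x":40,"y":-3,"z":0,"ax":0,"ay":0,"az":0,"fingers":85},
    {"x":40,"y":-3,"z":0,"ax":0,"ay":0,"az":0,"fingers":85},
    {"x":40,"y":-3,"z":0,"ax":0,"ay":0,"az":0,"fingers":85},
    {"x":40,"y":-3,"z":0,"ax":0,"ay":0,"az":0,"fingers":85},
  ],
)

```text
t: 9.05
eef_pos: [0.4554, 0.1182, 0.1738]
tool_rot: [-0.0, 0.706, 0.708, 0.0]
contact_force: [-0.1, -0.1, 0.1]
gripper_width: 0.995
grasp_force: 0.0
```

>>> jog_arm(
  rows=[
    {"x":40,"y":-3,"z":0,"ax":0,"ay":0,"az":0,"fingers":85},
    {"x":40,"y":-3,"z":0,"ax":0,"ay":0,"az":0,"fingers":85},
    {"x":40,"y":-3,"z":0,"ax":0,"ay":0,"az":0,"fingers":85},
    {"x":25,"y":-4,"z":0,"ax":0,"ay":0,"az":0,"fingers":85},
    {"x":5,"y":-2,"z":0,"ax":0,"ay":0,"az":0,"fingers":85},
    {"x":0,"y":0,"z":0,"ax":0,"ay":0,"az":0,"fingers":85},
    {"x":0,"y":0,"z":0,"ax":0,"ay":0,"az":0,"fingers":85},
    {"x":0,"y":0,"z":0,"ax":0,"ay":0,"az":0,"fingers":85},
  ],
)

```text
t: 9.85
eef_pos: [0.4407, 0.2648, 0.1736]
tool_rot: [0.0, 0.707, 0.707, -0.0]
contact_force: [-0.1, 0.3, 0.5]
gripper_width: 0.994
grasp_force: 0.0
```

>>> jog_arm(
  rows=[
    {"x":3,"y":0,"z":30,"ax":0,"ay":0,"az":0,"fingers":85},
    {"x":0,"y":0,"z":40,"ax":0,"ay":0,"az":0,"fingers":85},
    {"x":0,"y":0,"z":40,"ax":0,"ay":0,"az":0,"fingers":85},
    {"x":0,"y":0,"z":30,"ax":0,"ay":0,"az":0,"fingers":85},
    {"x":0,"y":0,"z":20,"ax":0,"ay":0,"az":0,"fingers":85},
    {"x":0,"y":0,"z":10,"ax":0,"ay":0,"az":0,"fingers":85},
    {"x":0,"y":0,"z":0,"ax":0,"ay":0,"az":0,"fingers":85},
    {"x":0,"y":0,"z":0,"ax":0,"ay":0,"az":0,"fingers":85},
  ],
)

```text
t: 10.65
eef_pos: [0.4411, 0.2694, 0.0044]
tool_rot: [0.0, 0.706, 0.708, 0.001]
contact_force: [0.2, -0.1, 1.1]
gripper_width: 0.997
grasp_force: 0.0
```

>>> jog_arm(
  rows=[
    {"x":0,"y":0,"z":2,"ax":0,"ay":0,"az":0,"fingers":60},
    {"x":0,"y":0,"z":0,"ax":0,"ay":0,"az":0,"fingers":50},
    {"x":0,"y":0,"z":0,"ax":0,"ay":0,"az":0,"fingers":40},
    {"x":0,"y":0,"z":0,"ax":0,"ay":0,"az":0,"fingers":40},
    {"x":0,"y":0,"z":0,"ax":0,"ay":0,"az":0,"fingers":40},
    {"x":0,"y":0,"z":0,"ax":0,"ay":0,"az":0,"fingers":40},
    {"x":0,"y":0,"z":0,"ax":0,"ay":0,"az":0,"fingers":40},
    {"x":0,"y":0,"z":0,"ax":0,"ay":0,"az":0,"fingers":40},
  ],
)

```text
t: 11.45
eef_pos: [0.4408, 0.27, 0.0027]
tool_rot: [-0.0, 0.706, 0.708, 0.001]
contact_force: [-1.4, -0.5, 7.8]
gripper_width: 0.583
grasp_force: 40.3
```

>>> jog_arm(
  rows=[
    {"x":0,"y":0,"z":-20,"ax":0,"ay":0,"az":0,"fingers":40},
    {"x":0,"y":0,"z":-30,"ax":0,"ay":0,"az":0,"fingers":40},
    {"x":0,"y":0,"z":-40,"ax":0,"ay":0,"az":0,"fingers":40},
    {"x":0,"y":0,"z":-40,"ax":0,"ay":0,"az":0,"fingers":40},
    {"x":0,"y":0,"z":-40,"ax":0,"ay":0,"az":0,"fingers":40},
    {"x":0,"y":0,"z":-20,"ax":0,"ay":0,"az":0,"fingers":40},
    {"x":-20,"y":5,"z":0,"ax":0,"ay":0,"az":0,"fingers":40},
    {"x":-40,"y":5,"z":0,"ax":0,"ay":0,"az":0,"fingers":40},
  ],
)

```text
t: 12.25
eef_pos: [0.4509, 0.2124, 0.1929]
tool_rot: [-0.0, 0.704, 0.71, 0.002]
contact_force: [0.3, -1.1, -0.1]
gripper_width: 0.577
grasp_force: 42.2
```

>>> jog_arm(
  rows=[
    {"x":-40,"y":9,"z":0,"ax":0,"ay":0,"az":0,"fingers":40},
    {"x":-40,"y":9,"z":0,"ax":0,"ay":0,"az":0,"fingers":40},
    {"x":-40,"y":9,"z":0,"ax":0,"ay":0,"az":0,"fingers":40},
    {"x":-40,"y":9,"z":0,"ax":0,"ay":0,"az":0,"fingers":40},
    {"x":-40,"y":9,"z":0,"ax":0,"ay":0,"az":0,"fingers":40},
    {"x":-40,"y":9,"z":0,"ax":0,"ay":0,"az":0,"fingers":40},
    {"x":-40,"y":9,"z":0,"ax":0,"ay":0,"az":0,"fingers":40},
    {"x":-40,"y":9,"z":0,"ax":0,"ay":0,"az":0,"fingers":40},
  ],
)

```text
t: 13.05
eef_pos: [0.5236, -0.1116, 0.192]
tool_rot: [0.0, 0.706, 0.708, 0.0]
contact_force: [0.2, 0.9, -0.3]
gripper_width: 0.582
grasp_force: 42.2
```

>>> jog_arm(
  rows=[
    {"x":-40,"y":9,"z":0,"ax":0,"ay":0,"az":0,"fingers":40},
    {"x":-40,"y":9,"z":0,"ax":0,"ay":0,"az":0,"fingers":40},
    {"x":-40,"y":9,"z":0,"ax":0,"ay":0,"az":0,"fingers":40},
    {"x":-40,"y":9,"z":0,"ax":0,"ay":0,"az":0,"fingers":40},
    {"x":-40,"y":9,"z":0,"ax":0,"ay":0,"az":0,"fingers":40},
    {"x":-25,"y":5,"z":0,"ax":0,"ay":0,"az":0,"fingers":40},
    {"x":0,"y":0,"z":0,"ax":0,"ay":0,"az":0,"fingers":40},
    {"x":0,"y":0,"z":0,"ax":0,"ay":0,"az":0,"fingers":40},
  ],
)

```text
t: 13.85
eef_pos: [0.5739, -0.335, 0.1914]
tool_rot: [-0.0, 0.706, 0.708, 0.0]
contact_force: [0.3, 0.1, -0.9]
gripper_width: 0.581
grasp_force: 42.2
```

Go to y −346, z to about 10 mm.

>>> jog_arm(
  rows=[
    {"x":-11,"y":1,"z":25,"ax":0,"ay":0,"az":0,"fingers":40},
    {"x":0,"y":0,"z":35,"ax":0,"ay":0,"az":0,"fingers":40},
    {"x":0,"y":0,"z":40,"ax":0,"ay":0,"az":0,"fingers":40},
    {"x":0,"y":0,"z":30,"ax":0,"ay":0,"az":0,"fingers":40},
    {"x":0,"y":0,"z":25,"ax":0,"ay":0,"az":0,"fingers":40},
    {"x":0,"y":0,"z":15,"ax":0,"ay":0,"az":0,"fingers":40},
    {"x":0,"y":0,"z":0,"ax":0,"ay":0,"az":0,"fingers":40},
    {"x":0,"y":0,"z":0,"ax":0,"ay":0,"az":0,"fingers":40},
  ],
)

```text
t: 14.65
eef_pos: [0.576, -0.3456, 0.0225]
tool_rot: [0.0, 0.706, 0.709, 0.0]
contact_force: [0.1, -0.3, -0.7]
gripper_width: 0.58
grasp_force: 42.2
```

>>> jog_arm(
  rows=[
    {"x":0,"y":0,"z":8,"ax":0,"ay":0,"az":0,"fingers":40},
    {"x":0,"y":0,"z":5,"ax":0,"ay":0,"az":0,"fingers":40},
    {"x":0,"y":0,"z":1,"ax":0,"ay":0,"az":0,"fingers":40},
    {"x":0,"y":0,"z":0,"ax":0,"ay":0,"az":0,"fingers":40},
    {"x":0,"y":0,"z":0,"ax":0,"ay":0,"az":0,"fingers":55},
    {"x":0,"y":0,"z":0,"ax":0,"ay":0,"az":0,"fingers":65},
    {"x":0,"y":0,"z":0,"ax":0,"ay":0,"az":0,"fingers":70},
    {"x":0,"y":0,"z":0,"ax":0,"ay":0,"az":0,"fingers":70},
  ],
)

```text
t: 15.45
eef_pos: [0.5753, -0.346, 0.0074]
tool_rot: [-0.0, 0.706, 0.708, -0.0]
contact_force: [-0.4, 0.7, 0.6]
gripper_width: 0.823
grasp_force: 0.0
```

>>> jog_arm(
  rows=[
    {"x":0,"y":0,"z":-20,"ax":0,"ay":0,"az":0,"fingers":70},
    {"x":0,"y":0,"z":-40,"ax":0,"ay":0,"az":0,"fingers":70},
    {"x":0,"y":0,"z":-40,"ax":0,"ay":0,"az":0,"fingers":80},
    {"x":0,"y":0,"z":-40,"ax":0,"ay":0,"az":0,"fingers":85},
    {"x":0,"y":0,"z":-40,"ax":0,"ay":0,"az":0,"fingers":85},
    {"x":20,"y":0,"z":0,"ax":0,"ay":0,"az":0,"fingers":85},
    {"x":40,"y":0,"z":0,"ax":0,"ay":0,"az":0,"fingers":85},
    {"x":40,"y":0,"z":0,"ax":0,"ay":0,"az":0,"fingers":85},
  ],
)

```text
t: 16.25
eef_pos: [0.5747, -0.2456, 0.1879]
tool_rot: [0.0, 0.707, 0.708, 0.0]
contact_force: [0.8, 0.5, 0.1]
gripper_width: 0.993
grasp_force: 0.0
```

```bash
python3 - <<'E'
from m import *
from scipy.optimize import minimize
sc=pickle.load(open('pics/scene.pkl','rb')); S=8
def prep(c,x0,x1,y0,y1):
    i=cv2.resize(c['pixels'][y0:y1,x0:x1],None,fx=S,fy=S,interpolation=cv2.INTER_CUBIC).astype(int)
    M=(i[:,:,2]-i[:,:,0]>25)
    K,d,T=cam(c);return M,K,d,np.linalg.inv(T),x0,y0
V=[prep(c,310,345,150,182),prep(sc,340,372,190,222)]
def hull(p,v):
    M,K,d,Ti,x0,y0=v;x,y,t=p[0]/1e3,p[1]/1e3,p[2]; P=[]
    for a,b,z0,z1 in((.02,.027,0,.024),(.021,.028,.024,.031)):
        for s in(-1,1):
            for r in(-1,1):
                for z in(z0,z1): P.append([x+s*a*np.cos(t)-r*b*np.sin(t),y+s*a*np.sin(t)+r*b*np.cos(t),z])
    uv=(cv2.projectPoints(np.array(P),cv2.Rodrigues(Ti[:3,:3])[0],Ti[:3,3],K,d)[0][:,0]-[x0,y0]+.5)*S
    h=np.zeros(M.shape,np.uint8); cv2.fillConvexPoly(h,cv2.convexHull(np.round(uv).astype(np.int32)),1);return h>0
cost=lambda p,v:(hull(p,v)^v[0]).sum()/v[0].sum()
for vs in(V[:1],V[1:],V):
  for t in(-.3,-.6):
    s=[600,-4,t];r=minimize(lambda p:sum(cost(p,v) for v in vs),s,method='Nelder-Mead',options=dict(initial_simplex=[s,[612,-4,t],[600,8,t],[600,-4,t-.2]]));print(r.x[:2],np.degrees(r.x[2]),r.fun)
out=[]
for v in V:
    a=(v[0][...,None]*np.array([160,0,0])+hull(r.x,v)[...,None]*np.array([0,0,160])).astype(np.uint8); out.append(cv2.resize(a,(280,256)))
cv2.imwrite('pics/fit.png',np.hstack(out))
E
```

```text
[605.90361368  -1.6722608 ] -23.652991162522483 0.17659170956380385
[605.74516097  -2.54421941] -20.48688660084429 0.17426171769168247
[ 6.09044700e+02 -3.30218601e-01] -31.54985211874582 0.10220224207591191
[608.69577198  -1.2443697 ] -33.267703871590946 0.10060888863597564
[607.11247644  -1.13449182] -31.168398731701078 0.3140067728159176
[607.13072192  -1.4272465 ] -30.854310654922475 0.3170390809908362
```

View pics/fit.png

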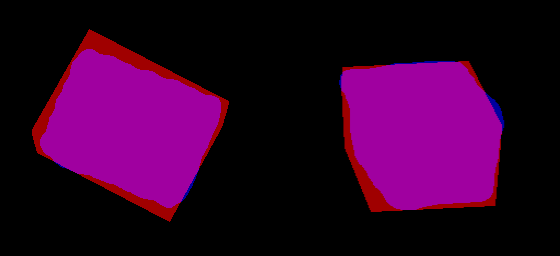

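The overlay shows the model (red) agreeing with the blue mask in both views at about (605,-3), yaw ≈ -29°.

>>> jog_arm(
  rows=[
    {"x":40,"y":5,"z":0,"ax":0,"ay":0,"az":0,"fingers":85},
    {"x":40,"y":5,"z":0,"ax":0,"ay":0,"az":0,"fingers":85},
    {"x":40,"y":5,"z":0,"ax":0,"ay":0,"az":0,"fingers":85},
    {"x":40,"y":5,"z":0,"ax":0,"ay":0,"az":0,"fingers":85},
    {"x":40,"y":5,"z":0,"ax":0,"ay":0,"az":0,"fingers":85},
    {"x":40,"y":5,"z":0,"ax":0,"ay":0,"az":0,"fingers":85},
    {"x":0,"y":0,"z":0,"ax":0,"ay":0,"az":5,"fingers":85},
    {"x":0,"y":0,"z":0,"ax":0,"ay":0,"az":6,"fingers":85},
  ],
)

```text
t: 17.05
eef_pos: [0.6043, -0.0037, 0.1873]
tool_rot: [-0.0, 0.771, 0.637, 0.0]
contact_force: [0.6, -1.3, -0.7]
gripper_width: 0.995
grasp_force: 0.0
```

>>> jog_arm(
  rows=[
    {"x":0,"y":0,"z":0,"ax":0,"ay":0,"az":6,"fingers":85},
    {"x":0,"y":0,"z":0,"ax":0,"ay":0,"az":6,"fingers":85},
    {"x":0,"y":0,"z":0,"ax":0,"ay":0,"az":6,"fingers":85},
    {"x":0,"y":0,"z":20,"ax":0,"ay":0,"az":0,"fingers":85},
    {"x":0,"y":0,"z":30,"ax":0,"ay":0,"az":0,"fingers":85},
    {"x":0,"y":0,"z":20,"ax":0,"ay":0,"az":0,"fingers":85},
    {"x":0,"y":0,"z":0,"ax":0,"ay":0,"az":0,"fingers":85},
    {"x":0,"y":0,"z":0,"ax":0,"ay":0,"az":0,"fingers":85},
  ],
)

```text
t: 17.85
eef_pos: [0.6043, -0.0061, 0.1178]
tool_rot: [0.0, 0.861, 0.509, -0.0]
contact_force: [0.8, -0.8, 0.8]
gripper_width: 0.994
grasp_force: 0.0
```

```bash
python3 - <<'E'
from h import *
from scipy.spatial.transform import Rotation as R
c=snap('top','t3'); i=cv2.imread('pics/t3.png')
cv2.imwrite('pics/t3c.png',cv2.resize(i[130:280,260:500],None,fx=3.2,fy=3.2,interpolation=cv2.INTER_CUBIC))
o=bot.get_obs();q=o['tool_rot'];r=R.from_quat([q[1],q[2],q[3],q[0]])
print(o['eef_pos'],np.degrees(np.arctan2(*r.as_matrix()[1::-1,1])))
t=np.array([.605,-.003,.1])-o['eef_pos'];print(r.inv().apply(t)*1000)
E
```

```text
[ 0.60489101 -0.00617026  0.11853424] -28.8266018961215
[ 2.82046117 -1.4548893  18.53398972]
```

View pics/t3c.png

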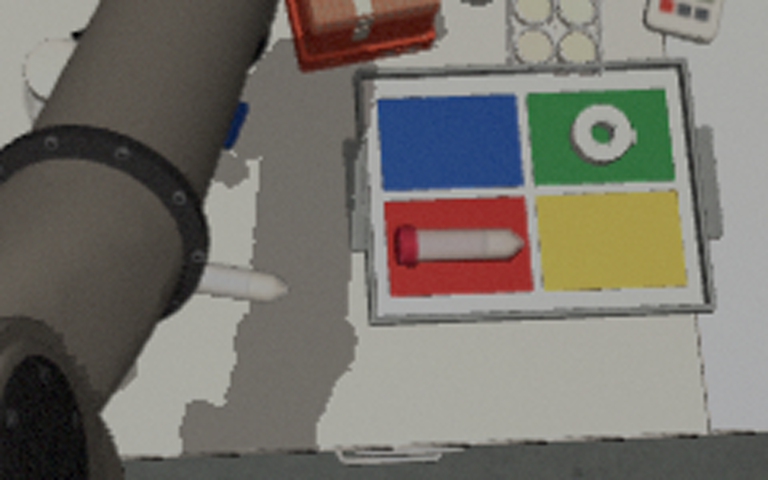

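The crop shows the tube centred on red (394..524, 245) and the tape at (603,133) on green (centre ≈ (601,137)). Both are good. Now the box.

>>> jog_arm(
  rows=[
    {"x":3,"y":-1,"z":25,"ax":0,"ay":0,"az":0,"fingers":85},
    {"x":0,"y":0,"z":35,"ax":0,"ay":0,"az":0,"fingers":85},
    {"x":0,"y":0,"z":30,"ax":0,"ay":0,"az":0,"fingers":85},
    {"x":0,"y":0,"z":15,"ax":0,"ay":0,"az":0,"fingers":85},
    {"x":0,"y":0,"z":8,"ax":0,"ay":0,"az":0,"fingers":85},
    {"x":0,"y":0,"z":0,"ax":0,"ay":0,"az":0,"fingers":85},
    {"x":0,"y":0,"z":0,"ax":0,"ay":0,"az":0,"fingers":60},
    {"x":0,"y":0,"z":0,"ax":0,"ay":0,"az":0,"fingers":40},
  ],
)

```text
t: 18.7
eef_pos: [0.6059, -0.0028, 0.006]
tool_rot: [0.001, 0.861, 0.509, 0.001]
contact_force: [-0.2, -0.5, 0.3]
gripper_width: 0.685
grasp_force: 0.0
```

>>> jog_arm(
  rows=[
    {"x":0,"y":0,"z":0,"ax":0,"ay":0,"az":0,"fingers":30},
    {"x":0,"y":0,"z":0,"ax":0,"ay":0,"az":0,"fingers":30},
    {"x":0,"y":0,"z":0,"ax":0,"ay":0,"az":0,"fingers":30},
    {"x":0,"y":0,"z":0,"ax":0,"ay":0,"az":0,"fingers":30},
    {"x":0,"y":0,"z":0,"ax":0,"ay":0,"az":0,"fingers":30},
    {"x":0,"y":0,"z":0,"ax":0,"ay":0,"az":0,"fingers":30},
    {"x":0,"y":0,"z":0,"ax":0,"ay":0,"az":0,"fingers":30},
    {"x":0,"y":0,"z":0,"ax":0,"ay":0,"az":0,"fingers":30},
  ],
)

```text
t: 19.5
eef_pos: [0.6055, -0.0027, 0.0059]
tool_rot: [0.0, 0.861, 0.509, 0.001]
contact_force: [-1.2, 0.5, 7.0]
gripper_width: 0.49
grasp_force: 38.7
```

>>> jog_arm(
  rows=[
    {"x":0,"y":0,"z":-15,"ax":0,"ay":0,"az":0,"fingers":30},
    {"x":0,"y":0,"z":-30,"ax":0,"ay":0,"az":0,"fingers":30},
    {"x":0,"y":0,"z":-40,"ax":0,"ay":0,"az":0,"fingers":30},
    {"x":0,"y":0,"z":-40,"ax":0,"ay":0,"az":0,"fingers":30},
    {"x":0,"y":0,"z":-40,"ax":0,"ay":0,"az":-7,"fingers":30},
    {"x":0,"y":0,"z":-10,"ax":0,"ay":0,"az":-8,"fingers":30},
    {"x":0,"y":0,"z":0,"ax":0,"ay":0,"az":-8,"fingers":30},
    {"x":0,"y":0,"z":0,"ax":0,"ay":0,"az":-6,"fingers":30},
  ],
)

```text
t: 20.3
eef_pos: [0.605, -0.0029, 0.1815]
tool_rot: [0.001, 0.704, 0.71, 0.001]
contact_force: [0.2, 0.5, -1.7]
gripper_width: 0.488
grasp_force: 39.6
```

>>> jog_arm(
  rows=[
    {"x":-20,"y":-4,"z":0,"ax":0,"ay":0,"az":0,"fingers":30},
    {"x":-40,"y":-5,"z":0,"ax":0,"ay":0,"az":0,"fingers":30},
    {"x":-40,"y":-5,"z":0,"ax":0,"ay":0,"az":0,"fingers":30},
    {"x":-40,"y":-5,"z":0,"ax":0,"ay":0,"az":0,"fingers":30},
    {"x":-40,"y":-5,"z":0,"ax":0,"ay":0,"az":0,"fingers":30},
    {"x":-30,"y":-5,"z":0,"ax":0,"ay":0,"az":0,"fingers":30},
    {"x":0,"y":0,"z":0,"ax":0,"ay":0,"az":0,"fingers":30},
    {"x":0,"y":0,"z":0,"ax":0,"ay":0,"az":0,"fingers":30},
  ],
)

```text
t: 21.1
eef_pos: [0.5761, -0.2136, 0.1804]
tool_rot: [0.0, 0.707, 0.708, 0.0]
contact_force: [-0.2, 0.3, -0.0]
gripper_width: 0.484
grasp_force: 39.6
```

Right over blue. Down 168.

>>> jog_arm(
  rows=[
    {"x":0,"y":0,"z":25,"ax":0,"ay":0,"az":0,"fingers":30},
    {"x":0,"y":0,"z":40,"ax":0,"ay":0,"az":0,"fingers":30},
    {"x":0,"y":0,"z":40,"ax":0,"ay":0,"az":0,"fingers":30},
    {"x":0,"y":0,"z":30,"ax":0,"ay":0,"az":0,"fingers":30},
    {"x":0,"y":0,"z":15,"ax":0,"ay":0,"az":0,"fingers":30},
    {"x":0,"y":0,"z":8,"ax":0,"ay":0,"az":0,"fingers":30},
    {"x":0,"y":0,"z":0,"ax":0,"ay":0,"az":0,"fingers":30},
    {"x":0,"y":0,"z":0,"ax":0,"ay":0,"az":0,"fingers":30},
  ],
)

```text
t: 21.9
eef_pos: [0.5776, -0.213, 0.0229]
tool_rot: [0.001, 0.706, 0.708, 0.001]
contact_force: [0.1, -0.4, -0.9]
gripper_width: 0.487
grasp_force: 39.6
```

>>> jog_arm(
  rows=[
    {"x":0,"y":0,"z":6,"ax":0,"ay":0,"az":0,"fingers":30},
    {"x":0,"y":0,"z":4,"ax":0,"ay":0,"az":0,"fingers":30},
    {"x":0,"y":0,"z":1,"ax":0,"ay":0,"az":0,"fingers":30},
    {"x":0,"y":0,"z":0,"ax":0,"ay":0,"az":0,"fingers":30},
    {"x":0,"y":0,"z":0,"ax":0,"ay":0,"az":0,"fingers":45},
    {"x":0,"y":0,"z":0,"ax":0,"ay":0,"az":0,"fingers":55},
    {"x":0,"y":0,"z":0,"ax":0,"ay":0,"az":0,"fingers":60},
    {"x":0,"y":0,"z":0,"ax":0,"ay":0,"az":0,"fingers":60},
  ],
)

```text
t: 22.7
eef_pos: [0.5764, -0.2128, 0.0104]
tool_rot: [-0.0, 0.706, 0.708, -0.0]
contact_force: [0.7, -0.5, 0.9]
gripper_width: 0.704
grasp_force: 0.0
```

>>> jog_arm(
  rows=[
    {"x":0,"y":0,"z":-20,"ax":0,"ay":0,"az":0,"fingers":60},
    {"x":0,"y":0,"z":-40,"ax":0,"ay":0,"az":0,"fingers":60},
    {"x":0,"y":0,"z":-40,"ax":0,"ay":0,"az":0,"fingers":80},
    {"x":0,"y":0,"z":-40,"ax":0,"ay":0,"az":0,"fingers":85},
    {"x":0,"y":0,"z":-40,"ax":0,"ay":0,"az":0,"fingers":85},
    {"x":20,"y":-10,"z":0,"ax":0,"ay":0,"az":0,"fingers":85},
    {"x":40,"y":-10,"z":0,"ax":0,"ay":0,"az":0,"fingers":85},
    {"x":40,"y":-10,"z":0,"ax":0,"ay":0,"az":0,"fingers":85},
  ],
)

```text
t: 23.5
eef_pos: [0.5457, -0.1126, 0.1908]
tool_rot: [0.0, 0.707, 0.708, 0.0]
contact_force: [1.1, 1.3, 0.6]
gripper_width: 1.0
grasp_force: 0.0
```

>>> jog_arm(
  rows=[
    {"x":40,"y":-12,"z":0,"ax":0,"ay":0,"az":0,"fingers":85},
    {"x":40,"y":-12,"z":0,"ax":0,"ay":0,"az":0,"fingers":85},
    {"x":40,"y":-12,"z":0,"ax":0,"ay":0,"az":0,"fingers":85},
    {"x":40,"y":-12,"z":0,"ax":0,"ay":0,"az":0,"fingers":85},
    {"x":40,"y":-12,"z":0,"ax":0,"ay":0,"az":0,"fingers":85},
    {"x":40,"y":-12,"z":0,"ax":0,"ay":0,"az":0,"fingers":85},
    {"x":15,"y":0,"z":0,"ax":0,"ay":0,"az":0,"fingers":85},
    {"x":0,"y":0,"z":0,"ax":0,"ay":0,"az":0,"fingers":85},
  ],
)

```text
t: 24.3
eef_pos: [0.4731, 0.1443, 0.1905]
tool_rot: [-0.0, 0.704, 0.71, 0.0]
contact_force: [0.0, -0.3, -0.0]
gripper_width: 0.999
grasp_force: 0.0
```

>>> jog_arm(
  rows=[
    {"x":-2,"y":1,"z":20,"ax":0,"ay":0,"az":0,"fingers":85},
    {"x":0,"y":0,"z":30,"ax":0,"ay":0,"az":0,"fingers":85},
    {"x":0,"y":0,"z":35,"ax":0,"ay":0,"az":0,"fingers":85},
    {"x":0,"y":0,"z":35,"ax":0,"ay":0,"az":0,"fingers":85},
    {"x":0,"y":0,"z":25,"ax":0,"ay":0,"az":0,"fingers":85},
    {"x":0,"y":0,"z":15,"ax":0,"ay":0,"az":0,"fingers":85},
    {"x":0,"y":0,"z":0,"ax":0,"ay":0,"az":0,"fingers":85},
    {"x":0,"y":0,"z":0,"ax":0,"ay":0,"az":0,"fingers":75},
  ],
)

```text
t: 25.1
eef_pos: [0.475, 0.1382, 0.0308]
tool_rot: [0.0, 0.707, 0.707, -0.0]
contact_force: [-1.2, 0.2, -0.3]
gripper_width: 0.879
grasp_force: 0.0
```

>>> jog_arm(
  rows=[
    {"x":0,"y":0,"z":0,"ax":0,"ay":0,"az":0,"fingers":60},
    {"x":0,"y":0,"z":0,"ax":0,"ay":0,"az":0,"fingers":50},
    {"x":0,"y":0,"z":0,"ax":0,"ay":0,"az":0,"fingers":40},
    {"x":0,"y":0,"z":0,"ax":0,"ay":0,"az":0,"fingers":35},
    {"x":0,"y":0,"z":0,"ax":0,"ay":0,"az":0,"fingers":35},
    {"x":0,"y":0,"z":0,"ax":0,"ay":0,"az":0,"fingers":35},
    {"x":0,"y":0,"z":0,"ax":0,"ay":0,"az":0,"fingers":35},
    {"x":0,"y":0,"z":0,"ax":0,"ay":0,"az":0,"fingers":35},
  ],
)

```text
t: 25.9
eef_pos: [0.4751, 0.1399, 0.0318]
tool_rot: [0.0, 0.706, 0.708, 0.001]
contact_force: [-1.1, -0.7, 8.5]
gripper_width: 0.509
grasp_force: 39.8
```

>>> jog_arm(
  rows=[
    {"x":0,"y":0,"z":-15,"ax":0,"ay":0,"az":0,"fingers":35},
    {"x":0,"y":0,"z":-25,"ax":0,"ay":0,"az":0,"fingers":35},
    {"x":0,"y":0,"z":-30,"ax":0,"ay":0,"az":0,"fingers":35},
    {"x":0,"y":0,"z":-40,"ax":0,"ay":0,"az":0,"fingers":35},
    {"x":0,"y":0,"z":-40,"ax":0,"ay":0,"az":0,"fingers":35},
    {"x":-10,"y":0,"z":-10,"ax":0,"ay":0,"az":0,"fingers":35},
    {"x":-20,"y":0,"z":0,"ax":0,"ay":0,"az":0,"fingers":35},
    {"x":-30,"y":0,"z":0,"ax":0,"ay":0,"az":0,"fingers":35},
  ],
)

```text
t: 26.7
eef_pos: [0.4745, 0.0806, 0.191]
tool_rot: [-0.0, 0.705, 0.71, 0.001]
contact_force: [-0.1, 0.7, -1.1]
gripper_width: 0.508
grasp_force: 41.4
```

>>> jog_arm(
  rows=[
    {"x":-40,"y":0,"z":0,"ax":0,"ay":0,"az":0,"fingers":35},
    {"x":-40,"y":0,"z":0,"ax":0,"ay":0,"az":0,"fingers":35},
    {"x":-40,"y":0,"z":0,"ax":0,"ay":0,"az":0,"fingers":35},
    {"x":-40,"y":0,"z":0,"ax":0,"ay":0,"az":0,"fingers":35},
    {"x":-40,"y":0,"z":0,"ax":0,"ay":0,"az":0,"fingers":35},
    {"x":-40,"y":0,"z":0,"ax":0,"ay":0,"az":0,"fingers":35},
    {"x":-40,"y":0,"z":0,"ax":0,"ay":0,"az":0,"fingers":35},
    {"x":-40,"y":0,"z":0,"ax":0,"ay":0,"az":0,"fingers":35},
  ],
)

```text
t: 27.5
eef_pos: [0.4749, -0.2417, 0.1903]
tool_rot: [-0.0, 0.706, 0.708, 0.0]
contact_force: [-0.1, 0.6, -0.5]
gripper_width: 0.504
grasp_force: 41.4
```

>>> jog_arm(
  rows=[
    {"x":-40,"y":1,"z":0,"ax":0,"ay":0,"az":0,"fingers":35},
    {"x":-30,"y":2,"z":0,"ax":0,"ay":0,"az":0,"fingers":35},
    {"x":-20,"y":2,"z":0,"ax":0,"ay":0,"az":0,"fingers":35},
    {"x":-10,"y":0,"z":0,"ax":0,"ay":0,"az":0,"fingers":35},
    {"x":0,"y":0,"z":0,"ax":0,"ay":0,"az":0,"fingers":35},
    {"x":0,"y":0,"z":0,"ax":0,"ay":0,"az":0,"fingers":35},
    {"x":0,"y":0,"z":0,"ax":0,"ay":0,"az":0,"fingers":35},
    {"x":0,"y":0,"z":0,"ax":0,"ay":0,"az":0,"fingers":35},
  ],
)

```text
t: 28.3
eef_pos: [0.4813, -0.3388, 0.1905]
tool_rot: [-0.0, 0.705, 0.709, 0.0]
contact_force: [-0.9, -0.8, -0.6]
gripper_width: 0.508
grasp_force: 41.4
```

Target z ≈ 38. Move x −11 and go down about 140 first.

>>> jog_arm(
  rows=[
    {"x":-6,"y":-1,"z":15,"ax":0,"ay":0,"az":0,"fingers":35},
    {"x":-5,"y":0,"z":30,"ax":0,"ay":0,"az":0,"fingers":35},
    {"x":0,"y":0,"z":35,"ax":0,"ay":0,"az":0,"fingers":35},
    {"x":0,"y":0,"z":30,"ax":0,"ay":0,"az":0,"fingers":35},
    {"x":0,"y":0,"z":20,"ax":0,"ay":0,"az":0,"fingers":35},
    {"x":0,"y":0,"z":10,"ax":0,"ay":0,"az":0,"fingers":35},
    {"x":0,"y":0,"z":0,"ax":0,"ay":0,"az":0,"fingers":35},
    {"x":0,"y":0,"z":0,"ax":0,"ay":0,"az":0,"fingers":35},
  ],
)

```text
t: 29.1
eef_pos: [0.4802, -0.3517, 0.051]
tool_rot: [0.0, 0.706, 0.708, -0.0]
contact_force: [-0.6, -0.7, -0.6]
gripper_width: 0.508
grasp_force: 41.4
```

```bash
python3 - <<'E'
from h import *
c=snap('scene','s4'); i=cv2.imread('pics/s4.png')
cv2.imwrite('pics/s4c.png',cv2.resize(i[150:310,310:500],None,fx=3.7,fy=3.7,interpolation=cv2.INTER_CUBIC))
E
```

```text
(no output)
```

View pics/s4c.png

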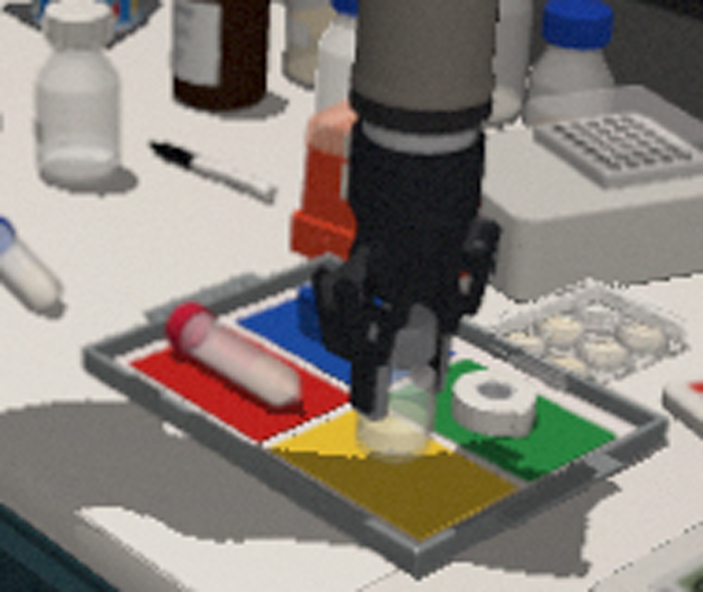

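The crop shows the vial upright above the yellow liner (base at (395,445)). Lower it, release and rise.

>>> jog_arm(
  rows=[
    {"x":0,"y":0,"z":6,"ax":0,"ay":0,"az":0,"fingers":35},
    {"x":0,"y":0,"z":4,"ax":0,"ay":0,"az":0,"fingers":35},
    {"x":0,"y":0,"z":2,"ax":0,"ay":0,"az":0,"fingers":35},
    {"x":0,"y":0,"z":1,"ax":0,"ay":0,"az":0,"fingers":35},
    {"x":0,"y":0,"z":0,"ax":0,"ay":0,"az":0,"fingers":35},
    {"x":0,"y":0,"z":0,"ax":0,"ay":0,"az":0,"fingers":35},
    {"x":0,"y":0,"z":0,"ax":0,"ay":0,"az":0,"fingers":35},
    {"x":0,"y":0,"z":0,"ax":0,"ay":0,"az":0,"fingers":35},
  ],
)

```text
t: 29.95
eef_pos: [0.4799, -0.3511, 0.0378]
tool_rot: [-0.0, 0.706, 0.708, 0.0]
contact_force: [-1.6, 2.2, 5.4]
gripper_width: 0.507
grasp_force: 42.0
```

Contact of 5 N: it is standing on the liner.

>>> jog_arm(
  rows=[
    {"x":0,"y":0,"z":0,"ax":0,"ay":0,"az":0,"fingers":48},
    {"x":0,"y":0,"z":0,"ax":0,"ay":0,"az":0,"fingers":55},
    {"x":0,"y":0,"z":0,"ax":0,"ay":0,"az":0,"fingers":65},
    {"x":0,"y":0,"z":0,"ax":0,"ay":0,"az":0,"fingers":68},
    {"x":0,"y":0,"z":-10,"ax":0,"ay":0,"az":0,"fingers":68},
    {"x":0,"y":0,"z":-30,"ax":0,"ay":0,"az":0,"fingers":68},
    {"x":0,"y":0,"z":-40,"ax":0,"ay":0,"az":0,"fingers":68},
    {"x":0,"y":0,"z":-40,"ax":0,"ay":0,"az":0,"fingers":68},
  ],
)

```text
t: 30.75
eef_pos: [0.4795, -0.3512, 0.1593]
tool_rot: [-0.0, 0.706, 0.708, -0.0]
contact_force: [0.1, 0.0, -0.4]
gripper_width: 0.793
grasp_force: 0.0
```

>>> jog_arm(
  rows=[
    {"x":0,"y":0,"z":-40,"ax":0,"ay":0,"az":0,"fingers":68},
    {"x":0,"y":0,"z":-30,"ax":0,"ay":0,"az":0,"fingers":68},
    {"x":40,"y":0,"z":0,"ax":0,"ay":0,"az":0,"fingers":68},
    {"x":40,"y":0,"z":0,"ax":0,"ay":0,"az":0,"fingers":68},
    {"x":40,"y":0,"z":0,"ax":0,"ay":0,"az":0,"fingers":68},
    {"x":40,"y":0,"z":0,"ax":0,"ay":0,"az":0,"fingers":68},
    {"x":40,"y":0,"z":0,"ax":0,"ay":0,"az":0,"fingers":68},
    {"x":40,"y":0,"z":0,"ax":0,"ay":0,"az":0,"fingers":68},
  ],
)

```text
t: 31.55
eef_pos: [0.4788, -0.1098, 0.2282]
tool_rot: [0.0, 0.706, 0.708, 0.0]
contact_force: [0.3, -0.4, -1.3]
gripper_width: 0.796
grasp_force: 0.0
```

>>> jog_arm(
  rows=[
    {"x":40,"y":0,"z":0,"ax":0,"ay":0,"az":0,"fingers":68},
    {"x":40,"y":0,"z":0,"ax":0,"ay":0,"az":0,"fingers":68},
    {"x":40,"y":0,"z":0,"ax":0,"ay":0,"az":0,"fingers":68},
    {"x":40,"y":0,"z":0,"ax":0,"ay":0,"az":0,"fingers":68},
    {"x":40,"y":0,"z":0,"ax":0,"ay":0,"az":0,"fingers":68},
    {"x":40,"y":0,"z":0,"ax":0,"ay":0,"az":0,"fingers":68},
    {"x":0,"y":0,"z":0,"ax":0,"ay":0,"az":0,"fingers":68},
    {"x":0,"y":0,"z":0,"ax":0,"ay":0,"az":0,"fingers":68},
  ],
)

```text
t: 32.35
eef_pos: [0.4783, 0.1292, 0.2279]
tool_rot: [0.0, 0.705, 0.709, 0.0]
contact_force: [-0.0, -1.0, 0.6]
gripper_width: 0.797
grasp_force: 0.0
```

```bash
python3 - <<'E'
from h import *
c=snap('top','t5'); i=cv2.imread('pics/t5.png')
cv2.imwrite('pics/t5c.png',cv2.resize(i[130:280,260:500],None,fx=3.3,fy=3.3,interpolation=cv2.INTER_CUBIC))
E
```

```text
(no output)
```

View pics/t5c.png

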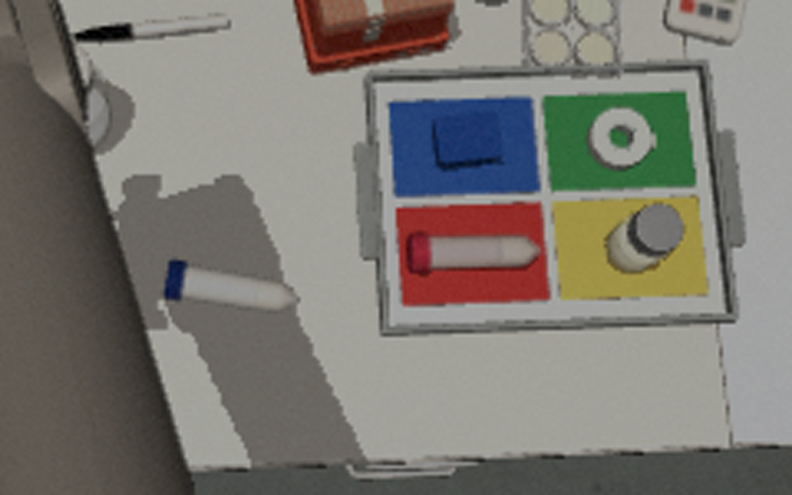

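The crop shows all four in place: box (467,138), tape (621,138), tube (473,252) and vial cap (656,229). Verify the numbers.

```bash
python3 - <<'E'
from h import *
c=bot.read_camera('top')
for n,u,v,z in(('vialcap',656,229,.097),('vialbase-edge',632,271,.006),('boxtop',468,135,.037),('tape',621,137,.025),('tcap',406,252,.023),('ttip',541,251,.022),('btc',165,280,.017),('btt',299,299,.017)):
    print(n,pt(c,(u+.5)/3.3-.5+260,(v+.5)/3.3-.5+130,z)[:2])
E
```

```text
vialcap [ 0.47705445 -0.34434316]
vialbase-edge [ 0.46004987 -0.34857332]
boxtop [ 0.57722911 -0.21241589]
tape [ 0.5734455  -0.34555933]
tcap [ 0.48100508 -0.15474463]
ttip [ 0.47744025 -0.26886863]
btc [0.46639422 0.04934514]
btt [ 0.44557123 -0.06276517]
```

All four are within about 6 mm of their centres, and the blue tube has not moved. Handing in.

```bash
python3 -c "
from station import bot
print(bot.hand_in())"
```

```text
the job is handed in; nothing more can be done
None
```

I packed all four items on their liners and handed the job in at about 32 s. My last camera check put each within about 6 mm of its liner's centre. The blue-capped tube measured unmoved, but the arm partly hid the white-capped bottle, so I did not re-measure it. The hand-in gave no verdict.

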